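# Release the clamp key left latched down

### The arm

A 6-joint arm with a two-finger parallel gripper is mounted at the origin on the work surface. World frame = base frame: x ahead of the robot, y to its left, z up, the work surface at z = 0. Lengths are in m, angles in rad, forces in N, time in s.
With the tool pointing down it reaches from about 0.275 to 0.975 m from the base axis. Payload 8.4 kg.
Tool frame: the origin (TCP) lies at the centre of the arm's flange, where the gripper is bolted on; the fingertips stand 190 mm ahead of it and the grasp point (between the pads) lies 171 mm ahead of it; z points along the fingers, y is the line along which they close (so a half turn about z gives the same grasp; the last joint's range is limited). The gripper opens to 92 mm and grips with 3 to 60 N. Pads are 20 mm wide; open, the fingers measure 128 mm over their backs; the gripper's body (75 mm by 189 mm) begins 69 mm behind the grasp point.
Start: joints at [-1.32, 0.353, 1.633, -0, 1.155, -0.002], TCP at [0.156, -0.605, 0.405] pointing down, gripper open.
Joint ranges: [-2.63, 2.63], [-0.92, 2.1], [0.06, 2.66], [-1.3, 4.44], [0, 2.69], [-3.02, 3.02]. Speed limits (rad/s): [2.22, 2.22, 2.79, 3.14, 3.14, 3.14].

### API

Orientations are given as a rotation vector (axis times angle).
In Python, from station import manip gives the robot as it stands.
- The arm moves only by the tool apply_moves, never from a script. Its argument "plan" is a list of rows, each an object with "gripper": the finger opening in mm, from 0 to 91.9; "translation": the shift along the world's x, y, z in mm, a list of three; "spin": the turn about the world's z in rad. In form: [{"gripper": gripper, "translation": [dx, dy, dz], "spin": spin}, ...]. A call has 1 to 5 rows; each row shifts and turns the commanded pose from where the row before left it; what a row does not reach is not made up. A row lasts 1/10 s, in which the tool goes at most 50 mm and 8.59 degrees, less where a joint would pass 70% of its speed; a pose out of reach is approached as far as the arm can. A call with a gripper value outside its range is refused whole. The fingers move at their own pace and stop on an object; "squeeze" is the grip in N (left out, the last holds). Time passes only in rows, so rows that do not move let the fingers close. It gives the time, the measured TCP pose, the force, the opening and the grip force at its end, in the units of the state.
- manip.sense(): the state, without advancing time (a new reading comes with each control period).
- manip.snapshot(name): name is "side" or "top"; returns the picture (480x640x3 uint8, red, green, blue); there is no depth.
- manip.camera_params(name): a dict with "fovy" (degrees; the focal length in pixels is half the picture's height over the tangent of half this angle, whatever the lens; pixels are square), "cx", "cy" (the principal point, pixels), "R" (3x3) and "t" (3): a world point X has camera coordinates R X + t. Camera axes: x right, y down, z forward; pixel columns grow to the right and rows downward; lengths in m; the calibration is good to about 2 mm. A picture is of the moment at which its call begins. camera_params takes no time and is no camera call.
- manip.sign_off(): hands the job in; it is judged then, once.
The state is a dict: "time_s": time; "joint_positions": joint angles; "joint_velocities": joint speeds; "joint_efforts": joint torques, N m; "position": TCP position; "ee_rot": TCP orientation; "force": force on the tool from outside, world axes, zero at the start; "ft_torque": the same for the moment, N m; "width": finger opening in m; "grasp_force": force on a finger pad.
Only numpy, scipy, OpenCV 4.12 (cv2) and the standard library are available. Lean on these libraries where they do the work, as an engineer would, in place of code of your own. Each camera call takes 0.05 s, during which the arm holds its last target. There are 200 camera calls.

### The job

One of the four identical steel keys on the blue-topped console has been left latched down. Find it by tapping the keys lightly with the fingertips - press no other key hard - then press that one firmly so that it springs back up and the status window turns from red to green. Pick nothing up and leave everything else standing where it is.

Things in the scene. Friction and masses are not known exactly. Their poses are not given: they have to be found in the camera images.
- console: white cabinet, blue top, 208 x 348 x 100 mm, fixed; origin under its centre. Keys 62 mm apart along its y, at x = -40 mm; status window at x = +50 mm (bezel 34 x 88, 9 mm high). A key that is up is soft: gives from 2 N, 0.9 N more per mm, springs back. The latched key hardly gives below 4.5 N; pressed 2 mm or more below its latched height (8 to 9 N) its catch lets go and it rises as the finger leaves
- key_a: one of four identical push keys: steel cap 33 mm across, blue disc on top, in a fixed collar 52 mm across, 12 mm high. Origin: centre of the collar's underside on the console top; it does not move with the cap; letters are in random order along the row. Cap top is 32 mm above the origin when up, 27 mm when latched; it moves straight down, to 24 mm at most. How keys feel: see console
- key_b: one of four identical push keys: steel cap 33 mm across, blue disc on top, in a fixed collar 52 mm across, 12 mm high. Origin: centre of the collar's underside on the console top; it does not move with the cap; letters are in random order along the row. Cap top is 32 mm above the origin when up, 27 mm when latched; it moves straight down, to 24 mm at most. How keys feel: see console
- key_c: one of four identical push keys: steel cap 33 mm across, blue disc on top, in a fixed collar 52 mm across, 12 mm high. Origin: centre of the collar's underside on the console top; it does not move with the cap; letters are in random order along the row. Cap top is 32 mm above the origin when up, 27 mm when latched; it moves straight down, to 24 mm at most. How keys feel: see console
- key_d: one of four identical push keys: steel cap 33 mm across, blue disc on top, in a fixed collar 52 mm across, 12 mm high. Origin: centre of the collar's underside on the console top; it does not move with the cap; letters are in random order along the row. Cap top is 32 mm above the origin when up, 27 mm when latched; it moves straight down, to 24 mm at most. How keys feel: see console
- flag (a joint): red tab under the clear cover of the status window, driven by the latched key: 0.020 m = window red, a key is latched down; grows to 0.026 to 0.032 as that key is pressed further; 0 = window green, all keys up. Keys that were not latched do not move it. It is covered and cannot be touched
- vial: loose amber vial with white cap, 26 mm across, 48 mm tall, standing on the console top behind the keys; origin under its centre. Bystander
- clamp: loose yellow plastic tube clamp, 50 x 14 x 24 mm, lying on the console top behind the keys; origin under its centre. Bystander
- plate: loose steel pan plate, 158 x 128 x 25 mm, on the table right of the console; origin under its centre. Bystander
- bottle: loose white bottle with blue cap, 60 mm across, 140 mm tall, on the table; origin under its centre. Bystander
- rack: loose orange tube rack, 90 x 140 mm, 80 mm tall with its capped tubes, on the table; origin under its centre. Bystander
- cup: loose white cup, 72 mm across, 75 mm tall, on the table; origin under its centre. Bystander
- cutter: loose yellow cutter lying on the table, 135 x 18 x 14 mm; origin under its handle. Bystander

How it is judged:
By the outcome, as a careful person would: the job done as asked, in the order asked, and still so for the second after the job is handed in, with the robot touching nothing.
It also fails if it takes over 53 s, if anything falls off the work surface, if the arm or the gripper's body presses on something with over 40 N, if the wrist force passes 120 N, or if a joint passes its speed limit or range.

## Working session

There is one attempt and no reset: what is moved stays moved. The work goes in short steps, Python scripts to look and compute and a tool call to move; the robot and the scene stay as the last step left them, time stands still between calls to the robot, and variables do not carry over. Pictures are saved under pics/ and viewed, at most 10 in all, crops included, and the job is handed in when it is done.

Besides the shell and the picture viewer there is one more tool, called after "Request:" as name(argument=value, ...) on one line, values as JSON. apply_moves: Moves the arm, as the interface text tells. Its arguments: {"type":"object","properties":{"plan":{"type":"array","items":{"type":"object","properties":{"gripper":{"type":"number"},"translation":{"type":"array","items":{"type":"number"}},"spin":{"type":"number"}}}},"squeeze":{"type":"number"}},"required":["plan"]}

```bash
mkdir -p pics; python3 - <<'E'
from station import manip
import cv2
for n in("top","side"):
    cv2.imwrite(f"pics/{n}0.png",manip.snapshot(n)[:,:,::-1]); p=manip.camera_params(n); print(n,p)
print(manip.sense())
E
```

```text
top {'fovy': 56.54792737537248, 'cx': 321.66164951547455, 'cy': 236.26809836074497, 'R': array([[ 0.005409  , -0.99997846,  0.00371784],
       [-0.99182959, -0.00583872, -0.12743615],
       [ 0.12745512, -0.00299816, -0.99183981]]), 't': array([-0.01371624,  0.46229184,  1.22857524])}
side {'fovy': 52.01186653040642, 'cx': 325.9655280014855, 'cy': 241.9346969280994, 'R': array([[-0.97195069, -0.23515691,  0.00361779],
       [-0.16449445,  0.66873355, -0.72507725],
       [ 0.16808758, -0.70533444, -0.68865804]]), 't': array([0.43870657, 0.13553912, 1.12635418])}
{'time_s': 0.1, 'joint_positions': array([-1.32041634e+00,  3.53575464e-01,  1.63402597e+00, -2.08525776e-05,
        1.15523214e+00, -2.43081611e-03]), 'joint_velocities': array([ 0.00047084, -0.00346969, -0.00213294,  0.00029138, -0.00105776,
       -0.00095436]), 'joint_efforts': array([-5.53983773e-04, -5.94902837e+01, -3.34932232e+01,  6.99415966e-02,
        1.84080581e-02, -2.80691370e-05]), 'position': array([ 0.15625695, -0.60494227,  0.40405523]), 'ee_rot': array([-3.11530645e+00, -3.95915771e-01,  2.70659508e-04]), 'force': array([-0.17094949,  0.99429045,  0.03076044]), 'ft_torque': array([-0.03601186,  0.02533924, -0.01575333]), 'grasp_force': 0.0, 'width': 0.09187128694452736}
```

View pics/top0.png

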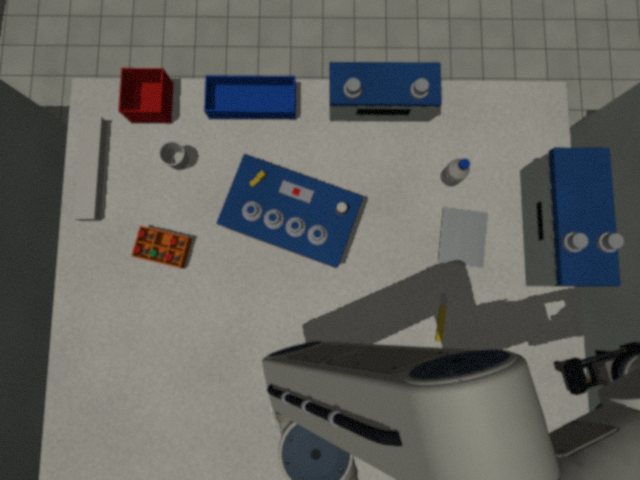

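View pics/side0.png

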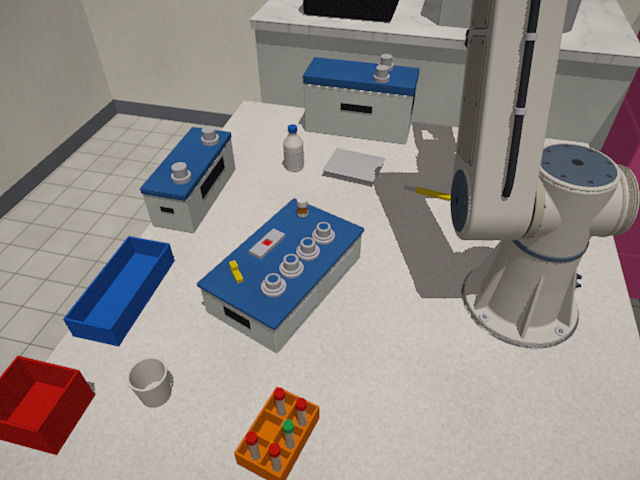

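Top view: console centre is near (291,211), with keys at about (251,211), (273,219), (295,227) and (317,235). The window is red at (296,191), with the vial at (342,208) and the clamp at (257,178). In the side view the keys, in the same order, are at about (273,284), (291,264), (308,247) and (322,231).

```bash
cat > h.py <<'E'
import numpy as np, cv2
from station import manip
def cam(n):
    p=manip.camera_params(n); f=240/np.tan(np.radians(p["fovy"]/2))
    return np.array([[f,0,p["cx"]],[0,f,p["cy"]],[0,0,1]]),np.array(p["R"]),np.array(p["t"])
def onplane(n,uv,z):
    K,R,t=cam(n); d=R.T@np.linalg.inv(K)@[*uv,1]; c=-R.T@t
    return c+d*(z-c[2])/d[2]
def tri(a,b):
    P=[K@np.c_[R,t] for K,R,t in (cam("top"),cam("side"))]
    X=cv2.triangulatePoints(P[0],P[1],np.array(a,float).reshape(2,1),np.array(b,float).reshape(2,1)).ravel()
    return X[:3]/X[3]
def blobs(img,guess,r):
    hsv=cv2.cvtColor(img,cv2.COLOR_RGB2HSV); out=[]
    blue=cv2.inRange(hsv,(95,100,30),(125,255,255))
    n,l,s,c=cv2.connectedComponentsWithStats(blue)
    for g in guess:
        k=[i for i in range(1,n) if s[i,4]<400 and np.hypot(*(c[i]-g))<r]
        k=min(k,key=lambda i:np.hypot(*(c[i]-g)),default=None)
        out.append(None if k is None else (c[k],s[k,4]))
    return out,blue
E
python3 - <<'E'
from h import *
T=cv2.imread("pics/top0.png")[:,:,::-1].copy();S=cv2.imread("pics/side0.png")[:,:,::-1].copy()
a,bt=blobs(T,[(251,211),(273,219),(295,227),(317,235)],8)
b,bs=blobs(S,[(273,282),(291,262),(308,245),(322,230)],10)
for x,y in zip(a,b):
    print(x,y)
    if x: print(' top on z=.132',onplane("top",x[0],.132).round(4))
    if y: print(' side on z=.132',onplane("side",y[0],.132).round(4))
    if x and y: print(' tri',tri(x[0],y[0]).round(4))
n,l,s,c=cv2.connectedComponentsWithStats(bt)
i=l[200,245]; 
cs=cv2.findContours((l==i).astype(np.uint8),cv2.RETR_EXTERNAL,cv2.CHAIN_APPROX_NONE)[0][0]
r=cv2.boxPoints(cv2.minAreaRect(cs)); Q=np.array([onplane("top",q,.1) for q in r]); print(Q.round(3),Q.mean(0))
cv2.imwrite("pics/z.png",np.hstack([cv2.resize(T[180:260,230:340],None,fx=3.6,fy=5*.72*1),cv2.resize(S[215:295,255:365],None,fx=3.6,fy=3.6)])[:,:,::-1])
E
```

```text
(array([250.18181818, 209.18181818]), np.int32(33)) (array([272.42105263, 278.14035088]), np.int32(57))
 top on z=.132 [0.5193 0.1759 0.132 ]
 side on z=.132 [0.5204 0.1782 0.132 ]
 tri [0.5205 0.1764 0.1299]
(array([272.15789474, 216.78947368]), np.int32(38)) (array([290.40425532, 258.4893617 ]), np.int32(47))
 top on z=.132 [0.4995 0.1183 0.132 ]
 side on z=.132 [0.501  0.1159 0.132 ]
 tri [0.4997 0.1181 0.1343]
(array([294.5, 225. ]), np.int32(34)) (array([307.35555556, 241.55555556]), np.int32(45))
 top on z=.132 [0.4783 0.0599 0.132 ]
 side on z=.132 [0.4799 0.0572 0.132 ]
 tri [0.4786 0.0598 0.1345]
(array([317., 233.]), np.int32(37)) (array([323.17948718, 225.92307692]), np.int32(39))
 top on z=.132 [0.4577 0.0013 0.132 ]
 side on z=.132 [ 0.4586 -0.0009  0.132 ]
 tri [0.4577 0.0014 0.1341]
[[ 0.487  0.27   0.1  ]
 [ 0.683  0.206  0.1  ]
 [ 0.563 -0.122  0.1  ]
 [ 0.372 -0.053  0.1  ]] [0.52588953 0.07530947 0.1       ]
```

View pics/z.png

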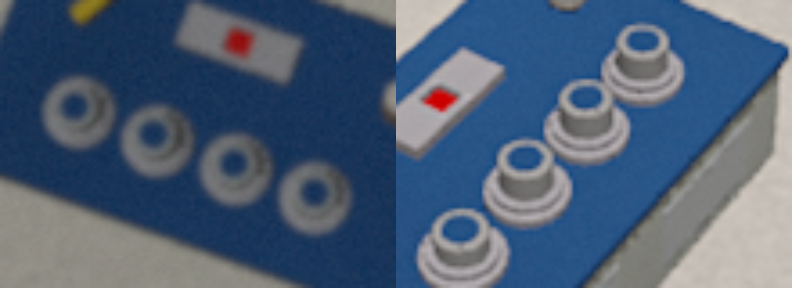

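Key 1 (left-most, near x 0.520, y 0.177) looks lower than the others. I'll check that by tapping all four lightly with the gripper closed, starting from the far end of the row.

Request:
apply_moves(plan=[{"gripper": 0, "translation": [20, 40, 0], "spin": 0}, {"gripper": 0, "translation": [20, 40, 0], "spin": 0}, {"gripper": 0, "translation": [20, 40, 0], "spin": 0}, {"gripper": 0, "translation": [20, 40, 0], "spin": 0}, {"gripper": 0, "translation": [20, 40, 0], "spin": 0}], squeeze=5)

```text
time_s: 0.6
position: [0.2566, -0.4034, 0.4044]
ee_rot: [-3.116, -0.395, 0.0]
force: [0.5, 0.7, -0.8]
width: 0.0539
grasp_force: 0.0
```

Request:
apply_moves(plan=[{"gripper": 0, "translation": [20, 40, 0], "spin": 0}, {"gripper": 0, "translation": [20, 40, 0], "spin": 0}, {"gripper": 0, "translation": [20, 40, 0], "spin": 0}, {"gripper": 0, "translation": [20, 40, 0], "spin": 0}, {"gripper": 0, "translation": [20, 40, 0], "spin": 0}])

```text
time_s: 1.1
position: [0.3566, -0.2034, 0.4047]
ee_rot: [3.117, 0.396, 0.0]
force: [0.1, -0.8, -0.4]
width: 0.0142
grasp_force: 0.0
```

Request:
apply_moves(plan=[{"gripper": 0, "translation": [20, 40, 0], "spin": 0}, {"gripper": 0, "translation": [20, 40, 0], "spin": 0}, {"gripper": 0, "translation": [20, 40, 0], "spin": 0}, {"gripper": 0, "translation": [20, 40, 0], "spin": 0}, {"gripper": 0, "translation": [0, 0, 0], "spin": 0}])

```text
time_s: 1.6
position: [0.4379, -0.0414, 0.4047]
ee_rot: [-3.115, -0.403, -0.002]
force: [-0.2, -0.0, 0.6]
width: 0.0003
grasp_force: 0.0
```

Request:
apply_moves(plan=[{"gripper": 0, "translation": [20, 43, 0], "spin": 0}, {"gripper": 0, "translation": [0, 0, -40], "spin": 0}, {"gripper": 0, "translation": [0, 0, -30], "spin": 0}, {"gripper": 0, "translation": [0, 0, -4], "spin": 0}, {"gripper": 0, "translation": [0, 0, 0], "spin": 0}])

```text
time_s: 2.1
position: [0.456, -0.0026, 0.3304]
ee_rot: [-3.116, -0.395, 0.003]
force: [-0.7, 0.3, 1.0]
width: 0.0006
grasp_force: 0.0
```

```bash
python3 - <<'E'
from h import *
s=manip.sense(); print(s["position"],s["force"])
cv2.imwrite("pics/a.png",cv2.resize(manip.snapshot("side")[160:320,220:420],None,fx=3.5,fy=3.5)[:,:,::-1])
E
```

```text
[ 0.45597352 -0.00263044  0.33037665] [-0.65545391  0.28167624  0.97902072]
```

View pics/a.png

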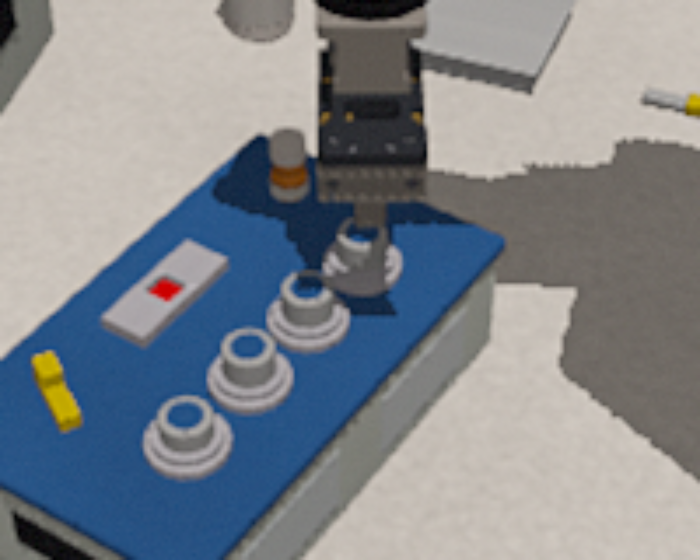

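```bash
python3 - <<'E'
from h import *
K,R,t=cam("side")
R3=cv2.Rodrigues(manip.sense()["ee_rot"])[0]
print(R3.round(3))
for X in [(.456,-.0026,.1404),(.456,-.0026,.17),(.4577,.0014,.133),(.4577,.0014,.1)]:
    u=K@(R@X+t); u=u[:2]/u[2]; print(X,u,(u-[220,160])*3.5)
cv2.imwrite("pics/b.png",cv2.resize(manip.snapshot("side")[195:255,290:370],None,fx=10,fy=10,interpolation=cv2.INTER_CUBIC)[:,:,::-1])
E
```

```text
[[ 0.968  0.249 -0.   ]
 [ 0.249 -0.968 -0.   ]
 [-0.     0.    -1.   ]]
(0.456, -0.0026, 0.1404) [324.46343816 222.84118219] [365.62203355 219.94413766]
(0.456, -0.0026, 0.17) [324.48371976 212.77701277] [365.69301916 184.7195447 ]
(0.4577, 0.0014, 0.133) [323.30660376 226.32255952] [361.57311315 232.12895831]
(0.4577, 0.0014, 0.1) [323.30809849 237.02084079] [361.57834473 269.57294277]
```

View pics/b.png

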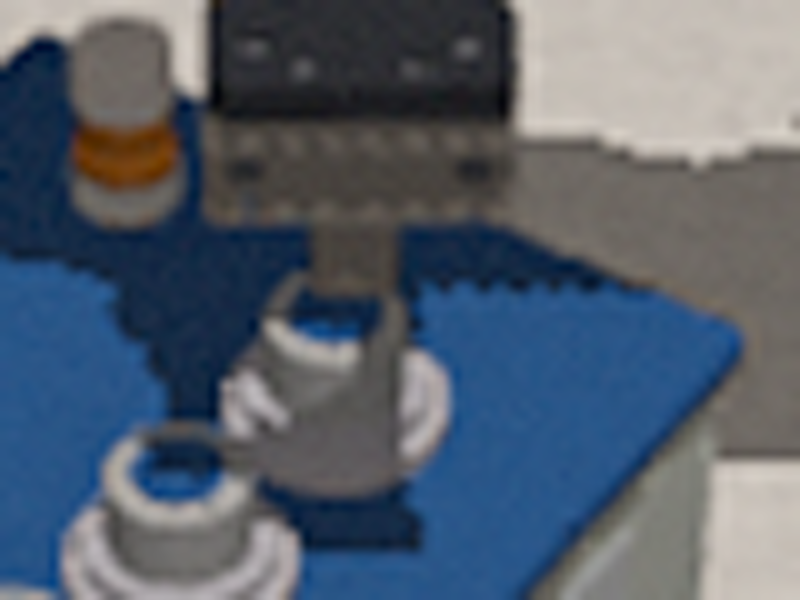

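The fingers end just above key 4's cap, at crop (355,290). What shows below that is shadow. Next I'll centre and tap lightly.

Request:
apply_moves(plan=[{"gripper": 0, "translation": [2, 4, -4], "spin": 0}, {"gripper": 0, "translation": [0, 0, -3], "spin": 0}, {"gripper": 0, "translation": [0, 0, 0], "spin": 0}])

```text
time_s: 2.5
position: [0.4584, 0.0019, 0.3238]
ee_rot: [3.116, 0.396, 0.001]
force: [-1.0, -0.5, -0.0]
width: 0.0005
grasp_force: 0.0
```

Request:
apply_moves(plan=[{"gripper": 0, "translation": [0, 0, -1], "spin": 0}, {"gripper": 0, "translation": [0, 0, 0], "spin": 0}])

```text
time_s: 2.7
position: [0.4583, 0.0018, 0.3227]
ee_rot: [3.117, 0.396, 0.0]
force: [-0.3, 0.2, 0.6]
width: 0.0006
grasp_force: 0.0
```

Request:
apply_moves(plan=[{"gripper": 0, "translation": [0, 0, -1], "spin": 0}, {"gripper": 0, "translation": [0, 0, 0], "spin": 0}])

```text
time_s: 2.9
position: [0.4584, 0.0019, 0.3218]
ee_rot: [3.117, 0.396, 0.0]
force: [-0.5, -0.2, 2.6]
width: 0.0005
grasp_force: 1.3
```

Request:
apply_moves(plan=[{"gripper": 0, "translation": [0, 0, -1], "spin": 0}, {"gripper": 0, "translation": [0, 0, 0], "spin": 0}])

```text
time_s: 3.1
position: [0.4583, 0.0019, 0.3207]
ee_rot: [3.117, 0.396, 0.0]
force: [-0.2, 0.1, 3.9]
width: 0.001
grasp_force: 1.7
```

Request:
apply_moves(plan=[{"gripper": 0, "translation": [0, 0, 10], "spin": 0}, {"gripper": 0, "translation": [10, 29, 0], "spin": 0}, {"gripper": 0, "translation": [11, 29, 0], "spin": 0}, {"gripper": 0, "translation": [0, 0, -9], "spin": 0}, {"gripper": 0, "translation": [0, 0, 0], "spin": 0}])

```text
time_s: 3.6
position: [0.4793, 0.0602, 0.3213]
ee_rot: [-3.116, -0.398, 0.0]
force: [-0.1, 1.7, 2.6]
width: 0.0003
grasp_force: 1.5
```

Request:
apply_moves(plan=[{"gripper": 0, "translation": [0, 0, -1], "spin": 0}, {"gripper": 0, "translation": [0, 0, 0], "spin": 0}])

```text
time_s: 3.8
position: [0.4791, 0.0593, 0.3209]
ee_rot: [-3.116, -0.395, 0.0]
force: [-0.3, 2.3, 4.0]
width: 0.0004
grasp_force: 1.6
```

Keys 4 and 3 are both soft and up. Key 2 is next, then key 1.

Request:
apply_moves(plan=[{"gripper": 0, "translation": [0, 0, 10], "spin": 0}, {"gripper": 0, "translation": [10, 29, 0], "spin": 0}, {"gripper": 0, "translation": [11, 29, 0], "spin": 0}, {"gripper": 0, "translation": [0, 0, -9], "spin": 0}, {"gripper": 0, "translation": [0, 0, 0], "spin": 0}])

```text
time_s: 4.3
position: [0.5001, 0.1177, 0.3213]
ee_rot: [3.116, 0.397, -0.001]
force: [1.1, 2.2, 2.5]
width: 0.0006
grasp_force: 1.5
```

Request:
apply_moves(plan=[{"gripper": 0, "translation": [0, 0, -1], "spin": 0}, {"gripper": 0, "translation": [0, 0, 0], "spin": 0}])

```text
time_s: 4.5
position: [0.5, 0.1172, 0.3209]
ee_rot: [-3.117, -0.395, 0.001]
force: [-0.5, 1.7, 3.3]
width: 0.0003
grasp_force: 1.6
```

Request:
apply_moves(plan=[{"gripper": 0, "translation": [0, 0, 10], "spin": 0}, {"gripper": 0, "translation": [10, 29, 0], "spin": 0}, {"gripper": 0, "translation": [11, 29, 0], "spin": 0}, {"gripper": 0, "translation": [0, 0, -9], "spin": 0}, {"gripper": 0, "translation": [0, 0, 0], "spin": 0}])

```text
time_s: 5.0
position: [0.5206, 0.1755, 0.3209]
ee_rot: [3.115, 0.397, -0.004]
force: [-0.0, 0.2, 0.2]
width: 0.0004
grasp_force: 0.0
```

Request:
apply_moves(plan=[{"gripper": 0, "translation": [0, 0, -1], "spin": 0}, {"gripper": 0, "translation": [0, 0, 0], "spin": 0}])

```text
time_s: 5.2
position: [0.5209, 0.1749, 0.3207]
ee_rot: [3.116, 0.395, -0.001]
force: [-0.3, -0.9, -0.1]
width: 0.0006
grasp_force: 0.0
```

Key 1 gives no force at this height, so it sits lower. I'll touch it lightly to confirm.

Request:
apply_moves(plan=[{"gripper": 0, "translation": [0, 1, -3], "spin": 0}, {"gripper": 0, "translation": [0, 0, -1], "spin": 0}, {"gripper": 0, "translation": [0, 0, 0], "spin": 0}])

```text
time_s: 5.5
position: [0.5213, 0.1765, 0.317]
ee_rot: [3.116, 0.396, 0.0]
force: [-0.2, -2.0, 4.7]
width: 0.0006
grasp_force: 2.2
```

Request:
apply_moves(plan=[{"gripper": 0, "translation": [0, 0, -0.5], "spin": 0}, {"gripper": 0, "translation": [0, 0, 0], "spin": 0}])

```text
time_s: 5.7
position: [0.5214, 0.1766, 0.3166]
ee_rot: [3.116, 0.396, 0.0]
force: [-1.3, -1.4, 6.7]
width: 0.0005
grasp_force: 3.0
```

Key 1 is stiff and low, so it's the latched one. Now the firm press.

Request:
apply_moves(plan=[{"gripper": 0, "translation": [0, 0, -1], "spin": 0}, {"gripper": 0, "translation": [0, 0, -1], "spin": 0}, {"gripper": 0, "translation": [0, 0, 0], "spin": 0}])

```text
time_s: 6.0
position: [0.5214, 0.1765, 0.3147]
ee_rot: [3.116, 0.396, 0.0]
force: [-1.8, -2.2, 8.8]
width: 0.0005
grasp_force: 4.3
```

Request:
apply_moves(plan=[{"gripper": 0, "translation": [0, 0, -0.5], "spin": 0}, {"gripper": 0, "translation": [0, 0, 0], "spin": 0}])

```text
time_s: 6.2
position: [0.5214, 0.1765, 0.3145]
ee_rot: [3.116, 0.396, 0.0]
force: [-2.9, -2.9, 10.3]
width: 0.0005
grasp_force: 4.8
```

Request:
apply_moves(plan=[{"gripper": 0, "translation": [0, 0, 5], "spin": 0}, {"gripper": 0, "translation": [0, 0, 20], "spin": 0}, {"gripper": 0, "translation": [0, 0, 40], "spin": 0}, {"gripper": 0, "translation": [0, 0, 40], "spin": 0}, {"gripper": 0, "translation": [0, 0, 0], "spin": 0}])

```text
time_s: 6.7
position: [0.5227, 0.1772, 0.4239]
ee_rot: [-3.115, -0.396, -0.013]
force: [0.7, 0.1, -0.2]
width: 0.0009
grasp_force: 0.0
```

```bash
python3 - <<'E'
from h import *
cv2.imwrite("pics/c.png",cv2.resize(manip.snapshot("side")[160:320,190:390],None,fx=3.5,fy=3.5)[:,:,::-1])
E
```

```text
(no output)
```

View pics/c.png

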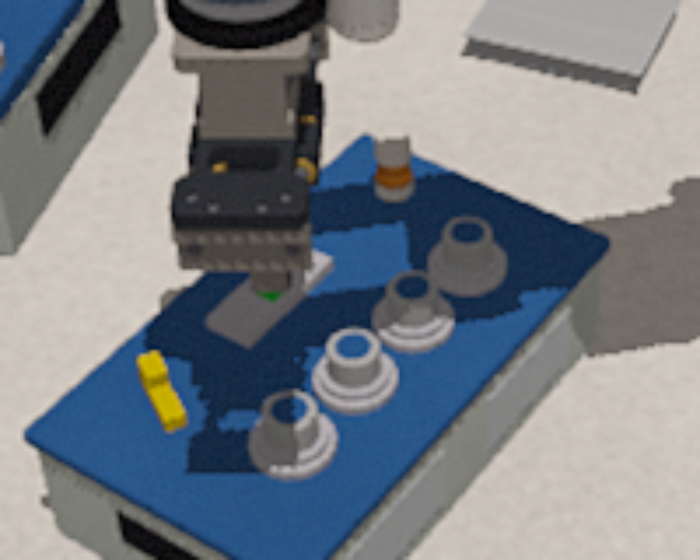

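The window shows green at crop (270,293), and key 1 at crop (290,420) now stands as high as the others. The vial and clamp are where they were.

```bash
python3 -c "
from station import manip
print(manip.sign_off())"
```

```text
the job is handed in; nothing more can be done
None
```

I found the latched key (the left-most, near x 0.52, y 0.18) by tapping all four lightly, then pressed it firmly; it sprang back up, the window turned green, the vial and clamp stayed put, and I handed the job in at about 7 s.

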